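# Pry open the supplies case and put an ink bottle away

## Task

Take the flat pry blade, put its tip into the gap under the lip at the front of the closed supplies case, lever the lid up with it (not with the fingers) and swing the lid right back until it is fully open. Lay the blade flat on the desk, then stand the loose ink bottle upright in the case's one empty cell, setting it down without dropping it. Leave the lid open, the other two bottles standing in their cells, and everything else on the desk where it is.

Things in the scene. Friction and masses are not known exactly. Their poses are not given: they have to be found in the camera images.
- case: Clamshell case, black base, grey lid, fixed, closed: 250 (x) x 90 (y) mm, base 40 mm high, lid 52 mm more. Origin: centre of underside. Front with lip faces its -y, hinge along x at the rear (+y) edge. The base is an open tray, floor and walls 5 mm; two dividers make three cells, centres x = -80, 0, +80 mm, each about 75 x 80 mm inside and 35 deep. Two cells hold a bottle, one is empty
- gap (a point): Centre of the mouth of the pry gap at the middle of the case's front: a gap 7 mm high, 70 mm wide and 16 mm deep between a ledge on the base (its top 33 mm above the desk) and the lip of the lid above it (underside 40 mm above the desk). Axes as the case's: the blade goes in along +y
- hinge (a point): The middle of the hinge line of the lid, at the rear edge of the base, 40 mm above the desk; the line runs along the case's x
- lid (a joint): Angle of the lid, rad: 0 shut, grows as its front rises, stop at 2.1 (leaning back, fully open). Stiff hinge: the lid stays where it is left; about 2 N at the lip moves it. The lid is a hollow cover, 250 x 90 x 52 mm, with 4 mm walls, without handle
- lip (a point): Middle of the underside of the lip on the front of the lid, 98 mm from the hinge line; it moves with the lid. The lip is 70 (x) x 16 (y) x 6 mm (z), its underside in the plane of the lid's rim
- blade: Flat pry blade lying on the desk: black handle 100 x 22 x 20 mm along its x, steel blade 24 mm wide and 3 mm thick out of the handle's +x end at mid height. Overall 185 mm. Origin: centre of the handle's underside; blade plane 10 mm above it
- blade_grip (a point): Point inside the handle, 20 mm behind its front end, at mid height, near the tool's balance point: a good place to grip (22 mm wide along y)
- blade_tip (a point): Middle of the blade's tip edge, 105 mm ahead of blade_grip along +x, at the blade's mid thickness
- bottle: The loose ink bottle: white, 42 mm in diameter up to 58 mm height, a black cap 28 mm wide above, 76 mm high in all, standing by itself on the desk. Origin: centre of its underside
- pad: Thin round cork pad, 52 mm wide and 2 mm thick, on the floor of the empty cell, at the cell's centre (fixed). Origin: centre of its underside, 5 mm above the desk
- ink_a: One of the two like bottles already standing in the case; leave it. Origin: centre of its underside
- ink_b: The other like bottle already standing in the case; leave it. Origin: centre of its underside
- tape_roll: Bystander: cardboard-coloured tape roll lying flat, 90 mm wide, 25 mm high
- glue_stick: Bystander: standing glue stick, 31 mm wide, 95 mm high
- parcel: Bystander: cardboard parcel 130 x 170 x 60 mm
- mouse: Bystander: black computer mouse, 100 x 58 x 30 mm
- stapler: Bystander: black stapler, 130 x 32 x 45 mm

How it is judged:
On the way, in this order (a step that is already met when the one before it is completed fails the run):
1. the blade, under the lip, has levered the lid up by more than 0.25 rad (value of joint lid above 0.25 rad and contact force between blade and lid above 0.2 N), for 0.05 s.
2. the lid is swung right back (past 1.7 rad) (value of joint lid above 1.7 rad), for 0.2 s.
3. the loose bottle stands in the empty cell (x of bottle in the frame of pad between -0.022 and 0.022 m and y of bottle in the frame of pad between -0.024 and 0.024 m and z of bottle in the frame of pad below 0.008 m and angle between bottle's own z axis and vertical below 0.1 rad and linear speed of bottle below 0.03 m/s), for 0.2 s.
At the end, for the whole second after the job is handed in: Lid open past 1.7 rad; bottle at rest on the empty cell's floor, upright within 0.1 rad, within 22 mm along and 24 mm across the case of the pad's centre; blade at rest flat on the desk (tip and grip points under 18 mm high); other two bottles upright, moved under 25 mm (all of step 3 and value of joint lid above 1.7 rad and angular speed of bottle below 0.1 rad/s and height (world z) of each of blade_tip, blade_grip below 0.018 m and linear speed of blade below 0.03 m/s and angle between each of ink_a, ink_b's own z axis and vertical below 0.1 rad and distance of each of ink_a, ink_b from where it was at the start of the episode below 0.025 m); the robot touches nothing.
It fails at once if fingers or arm push on the lid or its lip while it is open by less than 0.15 rad (it must be levered with the blade) (value of joint lid below 0.15 rad and contact force between any of the fingers, the arm and lid above 2 N).
It fails at once if the loose bottle is dropped (moves faster than 0.45 m/s with no finger on it) (contact force between the fingers and bottle below 0.02 N and linear speed of bottle above 0.45 m/s).
It fails at once if a bottle is knocked over (tilts past 0.6 rad) (angle between any of bottle, ink_a, ink_b's own z axis and vertical above 0.6 rad).
It fails at once if a bystander is moved more than 30 mm (distance of any of tape_roll, glue_stick, parcel, mouse, stapler from where it was at the start of the episode above 0.03 m).
It also fails if it takes over 72 s, if anything falls off the work surface, if the arm or the gripper's body presses on something with over 40 N, if the wrist force passes 120 N, or if a joint passes its speed limit or range.

## Robot

A 7-joint arm with a two-finger parallel gripper is mounted at the origin on the work surface. World frame = base frame: x ahead of the robot, y to its left, z up, the work surface at z = 0. Lengths are in m, angles in rad, forces in N, time in s.
With the tool pointing down it reaches from about 0.4 to 0.875 m from the base axis. Payload 19.3 kg.
Tool frame: the origin (TCP) lies on the centre line of the jaws, within the pads' length; the fingertips stand 14 mm ahead of it and the grasp point (between the pads) lies 5 mm behind it; z points along the fingers, y is the line along which they close (so a half turn about z gives the same grasp; the last joint's range is limited). The gripper opens to 85 mm and grips with 20 to 120 N. Pads are 22 mm wide; open, the fingers measure 114 mm over their backs; the gripper's body (76 mm by 85 mm) begins 54 mm behind the grasp point. The pads swing forward as they close: fully open they stand 13 mm farther back than shut.
Start: joints at [1.067, 0.521, -0.036, 1.599, 0.021, 1.021, -0.113], TCP at [0.263, -0.567, 0.245] pointing down, gripper open.
Joint ranges: [-2.91, 2.91], [-0.3, 2.13], [-1.5, 1.42], [0.17, 2.43], [-1.26, 4.41], [0.16, 1.93], [-2.52, 2.52]. Speed limits (rad/s): [1.89, 1.89, 2.39, 2.39, 3.01, 3.01, 3.01].

## Interface

Orientations are given as [roll, pitch, yaw] about the fixed x, y, z axes, in that order (R = Rz(yaw) Ry(pitch) Rx(roll)).
In Python, from workcell import bot, grab_frame, regions_of gives the robot as it stands. The module is installed in compiled form; this text tells all that it offers.
- The arm moves only by the tool play_rows, never from a script. Its argument "plan" is a list of rows, each a list of 3 entries, a list of its own where there are three numbers: the shift along the tool's x, y, z in units of 2.5 cm (1.0 is 2.5 cm), then the turn, a rotation vector about the tool's x, y, z in units of 0.15 rad (1.0 is 0.15 rad), then the closure, from -1 (fully open) to 1 (shut). In form: [[[tx, ty, tz], [rx, ry, rz], jaw], ...]. A call has 1 to 20 rows; each row shifts and turns the commanded pose from where the row before left it, along the tool's axes as they then stand; what a row does not reach is not made up. A row lasts 1/8 s, in which the tool goes at most 62.5 mm and 10.7 degrees, less where a joint would pass 70% of its speed; a pose out of reach is approached as far as the arm can. A call with a number of a shift or a turn outside -1 to 1 is refused whole. A call with a gripper value outside its range is refused whole. The fingers move at their own pace and stop on an object; "newtons" is the grip in N (left out, the last holds). Time passes only in rows, so rows that do not move let the fingers close. It gives the time, the measured TCP pose, the force, the opening and the grip force at its end, in the units of the state.
- bot.observe(): the state, without advancing time (a new reading comes with each control period).
- grab_frame(name): name is "scene" or "side" or "wrist"; returns a dict with "pixels" (400x640x3 uint8, red, green, blue), "depth" (400x640 float32, m along the optical axis (not along the pixel's ray), 0 where there is no reading), "camera_matrix" (3x3 intrinsics, pixels), "distortion" ([k1, k2, p1, p2, k3] as OpenCV has them; the pictures are not rectified), "R" (3x3) and "t" (3): a world point X has camera coordinates R X + t. Camera axes: x right, y down, z forward; pixel columns grow to the right and rows downward; lengths in m; the calibration is good to about 2 mm. A picture is of the moment at which its call begins.
- bot.job_done(): hands the job in; it is judged then, once.
Trained networks look in the newest picture that a camera, given by its name, has taken for a name from the list of things; names that differ only in an ending like _2 or _b are one class to them, and where a whole thing is asked for, a point or a joint stands for the part that bears it (a point fixed in the world has none). Each returns a list of dicts, best first, with "p" (0 to 1); they miss things now and then, are a little off and sometimes report something else, mostly with a low value. They report only what shows in the picture. A call takes as long as a camera call.
- regions_of(thing, camera): "mask" (400x640 bool, what is visible of it) and "box" ([left, top, right, bottom] in pixels, round what is visible of it).
The state is a dict: "clock": time; "qpos": joint angles; "qd": joint speeds; "joint_efforts": joint torques, N m; "position": TCP position; "tool_rot": TCP orientation; "force": force on the tool from outside, world axes, zero at the start; "moment": the same for the moment, N m; "grip_width": finger opening in m; "finger_force": force on a finger pad.
Only numpy, scipy, OpenCV 4.12 (cv2) and the standard library are available. Lean on these libraries where they do the work, as an engineer would, in place of code of your own. Each camera call takes 0.05 s, during which the arm holds its last target. There are 200 camera calls.

## Working session

There is one attempt and no reset: what is moved stays moved. The work goes in short steps, Python scripts to look and compute and a tool call to move; the robot and the scene stay as the last step left them, time stands still between calls to the robot, and variables do not carry over. Pictures are saved under pics/ and viewed, at most 10 in all, crops included, and the job is handed in when it is done.

Besides the shell and the picture viewer there is one more tool, called after "Request:" in YAML: its name, and indented under it one key for each argument. play_rows: Moves the arm, as the interface text tells. Its arguments: {"type":"object","properties":{"plan":{"type":"array"},"newtons":{"type":"number"}},"required":["plan"]}

```bash
mkdir -p pics; cat > h.py <<'E'
import numpy as np, cv2
from workcell import bot, grab_frame, regions_of
from scipy.spatial.transform import Rotation as Ro
def cloud(f):
    h,w=f["depth"].shape
    u,v=np.meshgrid(np.arange(w),np.arange(h))
    n=cv2.undistortPoints(np.stack([u,v],-1).reshape(-1,1,2).astype(np.float64),f["camera_matrix"],f["distortion"]).reshape(h,w,2)
    d=f["depth"].astype(float)
    c=np.dstack([n[...,0]*d,n[...,1]*d,d])
    X=(c-f["t"])@f["R"]
    X[d==0]=np.nan
    return X
def save(f,name): cv2.imwrite("pics/"+name,f["pixels"][...,::-1])
def rows(): pass
E
python3 - <<'E'
from h import *
print(bot.observe())
for cam in ["scene","side"]:
    f=grab_frame(cam); save(f,cam+"0.png"); X=cloud(f)
    print(cam,"campos",-f["R"].T@f["t"])
    for n in ["case","lip","blade","bottle","tape_roll","glue_stick","parcel","mouse","stapler"]:
        for r in regions_of(n,cam)[:2]:
            p=X[r["mask"]]; p=p[~np.isnan(p[:,0])]
            if len(p)<5: continue
            q=p[p[:,2]>np.percentile(p[:,2],60)-.004]
            (c,s,a)=cv2.minAreaRect((p[:,:2]*1000).astype(np.float32))
            print(n,round(r["p"],2),r["box"],len(p),"med",np.median(p,0).round(3),"z",np.percentile(p[:,2],[2,98]).round(3),"rect",np.round(c),np.round(s),round(a,1))
E
```

```text
{'clock': 0.0, 'qpos': array([ 1.06680984,  0.52198024, -0.03632776,  1.59994934,  0.02115474,
        1.02111649, -0.11278985]), 'qd': array([-1.34992280e-04, -1.53607393e-03, -1.46804580e-03, -3.79459100e-04,
        2.48748656e-03, -1.12537198e-03,  8.32973190e-05]), 'joint_efforts': array([-5.57930198e-04, -9.27104115e+01,  1.97979636e+00, -3.69932163e+01,
        1.78742077e-02,  8.14939354e-03, -8.08530262e-05]), 'position': array([ 0.26254884, -0.56685204,  0.24476776]), 'tool_rot': array([-3.14052254e+00,  3.70309790e-05,  4.33762264e-01]), 'force': array([-0.07772505,  0.24348944, -0.52005314]), 'moment': array([-0.0588217 ,  0.00674973,  0.00790506]), 'finger_force': 0.0, 'grip_width': 0.08546862091288776}
scene campos [ 0.93263778 -0.66148227  0.84614682]
case 0.95 [306.6, 120.1, 389.8, 195.9] 3680 med [0.543 0.133 0.09 ] z [0.007 0.097] rect [477. 189.] [153. 378.] 57.3
case 0.31 [346.8, 254.1, 357.2, 288.4] 432 med [ 0.732 -0.184  0.069] z [0.002 0.098] rect [ 717. -143.] [33. 99.] 19.0
lip 0.92 [302.1, 120.8, 389.9, 189.3] 3016 med [0.538 0.138 0.093] z [0.044 0.097] re
[... 2064 characters left out ...]
4.5] 2256 med [ 0.677 -0.299  0.06 ] z [0.006 0.065] rect [ 698. -347.] [226. 153.] 77.2
tape_roll 0.75 [387.1, 194.0, 420.3, 228.3] 585 med [ 0.335 -0.13   0.023] z [0.003 0.029] rect [ 338. -133.] [88. 90.] 23.3
glue_stick 0.57 [296.7, 116.1, 307.8, 149.0] 246 med [ 0.72  -0.167  0.061] z [0.01  0.099] rect [ 724. -173.] [25. 29.] 1.1
parcel 0.64 [303.2, 91.4, 368.7, 145.4] 2314 med [ 0.678 -0.298  0.06 ] z [0.003 0.065] rect [ 697. -333.] [179. 286.] 6.9
mouse 0.69 [246.4, 143.5, 277.5, 168.9] 508 med [ 0.771 -0.041  0.024] z [0.005 0.034] rect [778. -47.] [95. 52.] 3.8
stapler 0.65 [293.5, 345.6, 354.8, 364.7] 1210 med [0.272 0.308 0.044] z [0.004 0.048] rect [273. 304.] [135.  31.] 38.5
```

View pics/scene0.png

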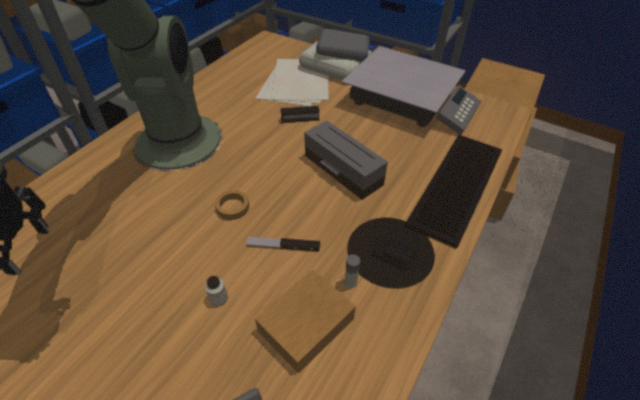

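```bash
python3 - <<'E'
from h import *
P=[]
for cam in ["scene","side"]:
    f=grab_frame(cam); X=cloud(f)
    # case lid top
    r=regions_of("case",cam)[0]["mask"]; p=X[cv2.dilate(r.astype(np.uint8),np.ones((9,9)))>0]
    t=p[(p[:,2]>.087)&(p[:,2]<.104)&(p[:,0]>.35)&(p[:,0]<.75)&(p[:,1]>0)]
    c,s,a=cv2.minAreaRect((t[:,:2]*1000).astype(np.float32)); m=(t[:,:2]).mean(0)
    print(cam,"lid top",np.round(c,1),np.round(s,1),round(a,1),"mean",m.round(4),"z",np.median(t[:,2]))
    w,v=np.linalg.eigh(np.cov((t[:,:2]-m).T)); print(" axis",np.degrees(np.arctan2(v[1,1],v[0,1])))
    r=regions_of("blade",cam)[0]["mask"]; p=X[r]; p=p[(p[:,2]>.006)]
    h=p[p[:,2]>.0195]
    m=h.mean(0); w,v=np.linalg.eigh(np.cov((h[:,:2]-m[:2]).T)); print(" handle top",m.round(4),len(h),np.degrees(np.arctan2(v[1,1],v[0,1])))
    c,s,a=cv2.minAreaRect((h[:,:2]*1000).astype(np.float32)); print(np.round(c,1),np.round(s,1),round(a,1))
    d=v[:,1]*np.sign(v[0,1]); q=(p[:,:2]-m[:2])@d; print(" extent along",q.min(),q.max(), "z ends",np.median(p[q<-.02][:,2]),np.median(p[q>.08][:,2]) if (q>.08).any() else 0, np.median(p[q<-.08][:,2]) if (q<-.08).any() else 0)
    r=regions_of("bottle",cam)[0]["mask"]; p=X[r]; t=p[p[:,2]>.073]
    c,s,a=cv2.minAreaRect((t[:,:2]*1000).astype(np.float32)); print(" cap",t.mean(0).round(4),np.round(c,1),np.round(s,1))
    g=X[250:300,100:180] if cam=="scene" else X[200:260,450:550]
    print(" desk z",np.nanmedian(g[...,2]))
E
```

```text
scene lid top [523.1 158. ] [ 95.1 253.8] 72.1 mean [0.5313 0.1528] z 0.09407994961519578
 axis 162.6154955763384
 handle top [ 0.5692 -0.1502  0.0217] 250 -153.67382998273447
[ 570.  -150.3] [97.9 24.1] 25.2
 extent along -0.13372976467564554 0.05073657773424965 z ends 0.013499192223647908 0 0.012933252579115649
 cap [ 0.4913 -0.3713  0.0768] [ 490.4 -370.6] [25.9 27.4]
 desk z 0.0015696191025268346
side lid top [522.7 157.2] [ 91.4 253.9] 72.5 mean [0.5141 0.1614] z 0.09311248264523758
 axis 162.45194370680224
 handle top [ 0.5686 -0.1486  0.0218] 163 -153.23556199026265
[ 568.  -148.9] [96.4 23.9] 25.2
 extent along -0.13263783968147305 0.04968402185203348 z ends 0.013840334899669373 0 0.012922668121968977
 cap [ 0.4894 -0.3696  0.0778] [ 490.2 -369.6] [24.4 28.1]
 desk z 0.24741967595453715
```

View pics/side0.png

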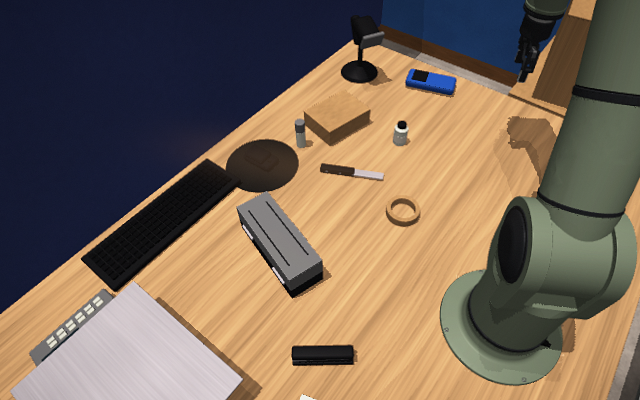

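Scene: the case is centred near (345,158) and its front with the lip (330,172) faces the blade. The blade is at (283,244) with its tip to the left at (247,242), and the bottle is at (215,290). The side view agrees, so the case yaw is about -17.5° and the blade direction about 205°.

Request:
play_rows:
  plan:
    - [[1, -0.587, 0], [0, 0, 0], -1]
    - [[1, -0.587, 0], [0, 0, 0], -1]
    - [[1, -0.587, 0], [0, 0, 0], -1]
    - [[1, -0.587, 0], [0, 0, 0], -1]
    - [[1, -0.587, 0], [0, 0, 0], -1]
    - [[1, -0.587, 0], [0, 0, 0], -1]
    - [[1, -0.587, 0], [0, 0, 0], -1]
    - [[1, -0.587, 0], [0, 0, 0], -1]
    - [[1, -0.587, 0], [0, 0, 0], -1]
    - [[1, -0.587, 0], [0, 0, 0], -1]
    - [[1, -0.587, 0], [0, 0, 0], -1]
    - [[1, -0.587, 0], [0, 0, 0], -1]
    - [[1, -0.587, 0], [0, 0, 0], -1]
    - [[1, -0.587, 0], [0, 0, 0], -1]
    - [[1, -0.587, 0], [0, 0, 0], -1]
    - [[1, -0.587, 0], [0, 0, 0], -1]
    - [[1, -0.587, 0], [0, 0, 0], -1]
  newtons: 100

```text
clock: 3.52
position: [0.544, -0.1613, 0.2454]
tool_rot: [3.141, -0.0, 0.434]
force: [1.2, -0.3, -0.0]
grip_width: 0.0853
finger_force: 0.0
```

Request:
play_rows:
  plan:
    - [[0, 0, 0], [0, 0, -1], -1]
    - [[0, 0, 0], [0, 0, -1], -1]
    - [[0, 0, 0], [0, 0, -1], -1]
    - [[0, 0, 0], [0, 0, -1], -1]
    - [[0, 0, 0], [0, 0, -1], -1]
    - [[0, 0, 0], [0, 0, -1], -1]
    - [[0, 0, 0], [0, 0, -1], -1]
    - [[0, 0, 0], [0, 0, -1], -1]
    - [[0, 0, 0], [0, 0, -1], -1]
    - [[0, 0, 0], [0, 0, -1], -1]
    - [[0, 0, 0], [0, 0, -1], -1]
    - [[0, 0, 0], [0, 0, -1], -1]
    - [[0, 0, 0], [0, 0, -1], -1]
    - [[0, 0, 0], [0, 0, -1], -1]
    - [[0, 0, 0], [0, 0, -1], -1]
    - [[0, 0, 0], [0, 0, -1], -1]
    - [[0, 0, 0], [0, 0, -1], -1]
    - [[0, 0, 0], [0, 0, -1], -1]
    - [[0, 0, 0], [0, 0, -1], -1]
    - [[0, 0, 0], [0, 0, -1], -1]

```text
clock: 6.02
position: [0.5435, -0.1623, 0.2454]
tool_rot: [-3.141, 0.0, -2.845]
force: [0.4, -0.4, 1.5]
grip_width: 0.0853
finger_force: 0.0
```

Request:
play_rows:
  plan:
    - [[0, 0, 1], [0, 0, -0.95], -1]
    - [[0, 0, 1], [0, 0, 0], -1]
    - [[0, 0, 1], [0, 0, 0], -1]
    - [[0, 0, 0], [0, 0, 0], -1]

```text
clock: 6.52
position: [0.5427, -0.1621, 0.1691]
tool_rot: [3.14, -0.002, -2.707]
force: [-0.7, -0.0, 0.9]
grip_width: 0.0857
finger_force: 0.0
```

```bash
python3 - <<'E'
from h import *
s=bot.observe(); print(s["position"].round(4),s["tool_rot"].round(4),s["qpos"].round(2))
f=grab_frame("wrist"); save(f,"wrist1.png"); X=cloud(f)
for r in regions_of("blade","wrist")[:1]:
    p=X[r["mask"]]; p=p[~np.isnan(p[:,0])]; print(r["p"],r["box"],len(p))
    h=p[(p[:,2]>.0165)&(p[:,2]<.03)]; c,sz,a=cv2.minAreaRect((h[:,:2]*1000).astype(np.float32)); print("handle",np.round(c,1),np.round(sz,1),round(a,1),np.median(h[:,2]))
    b=p[(p[:,2]>.007)&(p[:,2]<.0155)]; c,sz,a=cv2.minAreaRect((b[:,:2]*1000).astype(np.float32)); print("steel",np.round(c,1),np.round(sz,1),round(a,1))
E
```

```text
[ 0.5427 -0.1621  0.1691] [ 3.1399e+00 -1.9000e-03 -2.7069e+00] [ 0.76  0.65 -0.83  1.8   0.58  0.96  1.69]
0.89 [298.6, 69.1, 329.6, 268.0] 4990
handle [ 569.8 -150.3] [99.2 21.9] 26.0 0.019135859337567174
steel [ 508.1 -180.5] [131.2  24.1] 26.2
```

View pics/wrist1.png

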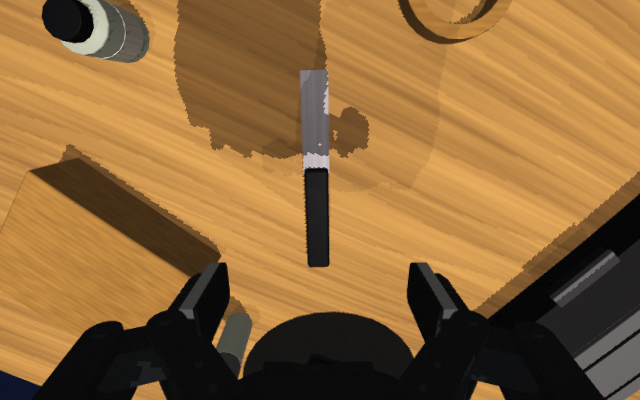

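Request:
play_rows:
  plan:
    - [[0, -0.05, 1], [0, 0, -0.13], -1]
    - [[0, 0, 1], [0, 0, 0], -1]
    - [[0, 0, 1], [0, 0, 0], -1]
    - [[0, 0, 1], [0, 0, 0], -1]
    - [[0, 0, 1], [0, 0, 0], -1]
    - [[0, 0, 0.6], [0, 0, 0], -1]
    - [[0, 0, 0.45], [0, 0, 0], -1]
    - [[0, 0, 0], [0, 0, 0], -1]
    - [[0, 0, 0], [0, 0, 0], 1]
    - [[0, 0, 0], [0, 0, 0], 1]
    - [[0, 0, 0], [0, 0, 0], 1]
    - [[0, 0, 0], [0, 0, 0], 1]
    - [[0, 0, 0], [0, 0, 0], 1]
    - [[0, 0, 0], [0, 0, 0], 1]
    - [[0, 0, 0], [0, 0, 0], 1]
    - [[0, 0, 0], [0, 0, 0], 1]
  newtons: 100

```text
clock: 8.62
position: [0.5441, -0.1634, 0.0197]
tool_rot: [-3.141, 0.0, -2.688]
force: [-4.1, 0.2, 11.4]
grip_width: 0.0192
finger_force: 98.8
```

Request:
play_rows:
  plan:
    - [[0, 0, -1], [0, 0, 0], 1]
    - [[0, 0, -1], [0, 0, 0], 1]
    - [[0, 0, -1], [0, 0, 0], 1]
    - [[0, 0, -1], [0, 0, 0], 1]
    - [[0, 0, -1], [0, 0, 0], 1]
    - [[0, 0, -1], [0, 0, 0], 1]

```text
clock: 9.38
position: [0.5438, -0.1633, 0.1699]
tool_rot: [3.142, -0.0, -2.687]
force: [-0.5, -0.2, -1.4]
grip_width: 0.0196
finger_force: 98.3
```

Request:
play_rows:
  plan:
    - [[0, 0, 0], [0, 0, 1], 1]
    - [[0, 0, 0], [0, 0, 1], 1]
    - [[0, 0, 0], [0, 0, 1], 1]
    - [[0, 0, 0], [0, 0, 1], 1]
    - [[0, 0, 0], [0, 0, 1], 1]
    - [[0, 0, 0], [0, 0, 1], 1]
    - [[0, 0, 0], [0, 0, 1], 1]
    - [[0, 0, 0], [0, 0, 1], 1]
    - [[0, 0, 0], [0, 0, 1], 1]
    - [[0, 0, 0], [0, 0, 1], 1]
    - [[0, 0, 0], [0, 0, 1], 1]
    - [[0, 0, 0], [0, 0, 1], 1]
    - [[0, 0, 0], [0, 0, 1], 1]
    - [[0, 0, 0], [0, 0, 1], 1]
    - [[0, 0, 0], [0, 0, 1], 1]
    - [[0, 0, 0], [0, 0, 0.5], 1]
    - [[0, 0, 0], [0, 0, 0], 1]

```text
clock: 11.5
position: [0.544, -0.163, 0.1691]
tool_rot: [-3.142, 0.0, 1.272]
force: [0.2, -0.4, 0.0]
grip_width: 0.0194
finger_force: 98.3
```

```bash
cat >> h.py <<'E'
def tipfit(cam="wrist",pr=True):
    """fit held blade: steel plane points in tool frame"""
    s=bot.observe(); R=Ro.from_euler("xyz",s["tool_rot"]).as_matrix(); T=s["position"]
    f=grab_frame(cam); X=cloud(f); r=regions_of("blade",cam)[0]
    p=X[cv2.erode(r["mask"].astype(np.uint8),np.ones((3,3)))>0]; p=p[~np.isnan(p[:,0])]
    return s,R,T,f,X,r,(p-T)@R
E
python3 - <<'E'
from h import *
for cam in ["wrist","scene","side"]:
    try:
        s,R,T,f,X,r,q=tipfit(cam); save(f,cam+"2.png")
    except IndexError: print(cam,"none"); continue
    st=q[(q[:,0]>.035)&(q[:,0]<.13)&(abs(q[:,1])<.03)&(abs(q[:,2])<.04)]
    print(cam,r["p"],r["box"],len(q),len(st))
    if len(st)<20: continue
    A=np.polyfit(st[:,0],st[:,2],1); print(" z at tip(100), slope",np.polyval(A,.1),A[0],"xmax",np.percentile(st[:,0],98))
    B=np.polyfit(st[:,0],st[:,1],1); print(" y at tip, slope",np.polyval(B,.1),B[0])
print(s["position"],s["tool_rot"],s["grip_width"])
f=grab_frame("scene"); X=cloud(f)
for n in ["lip","case"]:
    r=regions_of(n,"scene")[0]; print(n,r["p"],r["box"])
E
```

```text
wrist 0.64 [289.3, 34.8, 346.2, 372.0] 15928 9210
 z at tip(100), slope 0.008972784969322774 -0.0005468149091524038 xmax 0.10436225347918814
 y at tip, slope 0.000273040186373526 0.004223238037668836
scene 0.62 [303.9, 118.9, 387.9, 200.3] 3474 0
side 0.6 [315.5, 119.8, 375.5, 152.7] 199 115
 z at tip(100), slope 0.006841547761419156 -0.0031286543959585843 xmax 0.09966272041876821
 y at tip, slope -0.0022039763716704642 -0.025517877707849513
[ 0.54395248 -0.16326191  0.16904188] [-3.14150800e+00 -1.17882180e-04  1.27208974e+00] 0.01905464680396661
lip 0.83 [303.8, 123.3, 389.5, 188.2]
case 0.59 [304.0, 120.2, 387.3, 197.5]
```

Request:
play_rows:
  plan:
    - [[0.754, -0.93, 0], [0, 0, 0], 1]
    - [[0.754, -0.93, 0], [0, 0, 0], 1]
    - [[0.754, -0.93, 0], [0, 0, 0], 1]
    - [[0.754, -0.93, 0], [0, 0, 0], 1]
    - [[0.754, -0.93, 0.5], [0, 0, 0], 1]
    - [[0, 0, 1], [0, 0, 0], 1]
    - [[0, 0, 0.5], [0, 0, 0], 1]
    - [[0, 0, 0], [0, 0, 0], 1]

```text
clock: 12.95
position: [0.4606, -0.039, 0.1186]
tool_rot: [-3.14, 0.0, 1.271]
force: [-0.6, 0.5, -0.7]
grip_width: 0.0192
finger_force: 98.3
```

```bash
python3 - <<'E'
from h import *
s=bot.observe(); R=Ro.from_euler("xyz",s["tool_rot"]).as_matrix(); T=s["position"]; print(T,s["tool_rot"])
f=grab_frame("wrist"); save(f,"wrist3.png"); X=cloud(f)
c=np.array([.5229,.1576]); a=np.radians(72.4); ey=np.array([np.cos(a),np.sin(a)]); ex=np.array([ey[1],-ey[0]])
P=X.reshape(-1,3); P=P[~np.isnan(P[:,0])]; L=np.c_[(P[:,:2]-c)@ex,(P[:,:2]-c)@ey,P[:,2]]
# lid top front edge & lip & ledge
t=L[(L[:,2]>.086)&(L[:,2]<.1)&(abs(L[:,1])<.08)&(abs(L[:,0])<.14)]
print("top n",len(t),"z",np.median(t[:,2]),"x range",np.percentile(t[:,0],[.5,99.5]),"y range",np.percentile(t[:,1],[.5,99.5]))
fr=[]
for x in np.arange(-.11,.111,.02):
    q=t[abs(t[:,0]-x)<.006]
    if len(q)>20: fr.append((x,np.percentile(q[:,1],1)))
fr=np.array(fr); print("front edge fit",np.polyfit(fr[:,0],fr[:,1],1))
l=L[(L[:,2]>.041)&(L[:,2]<.053)&(L[:,1]<-.047)&(L[:,1]>-.075)&(abs(L[:,0])<.06)]
print("lip n",len(l),"x",np.percentile(l[:,0],[1,99]),"y",np.percentile(l[:,1],[1,99]),"z",np.median(l[:,2]))
E
```

```text
[ 0.46059672 -0.03903885  0.11855138] [-3.14026592e+00  3.54223990e-04  1.27056848e+00]
  return _methods._mean(a, axis=axis, dtype=dtype,
  ret = ret.dtype.type(ret / rcount)
Traceback (most recent call last):
IndexError: index -1 is out of bounds for axis 0 with size 0
```

View pics/wrist3.png

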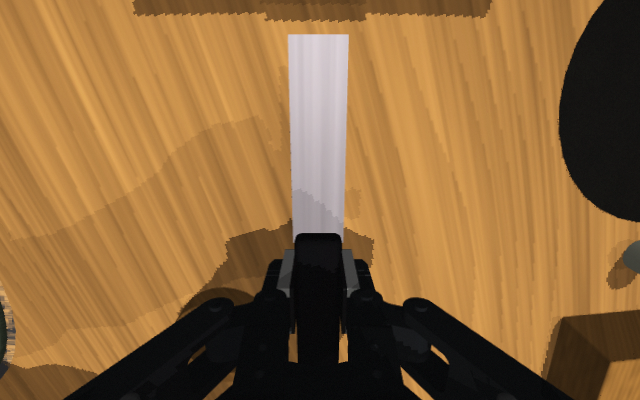

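The wrist view shows the blade tip at (318,35), square to the case's shadow edge. The lip's shadow at (265..365, 20) is centred on the blade. Next I go down to gap height.

Request:
play_rows:
  plan:
    - [[0, 0, 1], [0, 0, 0], 1]
    - [[0, 0, 1], [0, 0, 0], 1]
    - [[0, 0, 0.9], [0, 0, 0], 1]
    - [[0, 0, 0], [0, 0, 0], 1]
    - [[0, 0, 0], [0, 0, 0], 1]

```text
clock: 13.62
position: [0.4614, -0.039, 0.0476]
tool_rot: [3.141, -0.0, 1.27]
force: [0.3, -0.6, -0.4]
grip_width: 0.0194
finger_force: 98.3
```

```bash
python3 - <<'E'
from h import *
c=np.array([.5229,.1576]); a=np.radians(72.4); ey=np.array([np.cos(a),np.sin(a)]); ex=np.array([ey[1],-ey[0]])
s=bot.observe(); print(s["position"].round(4),s["tool_rot"].round(4))
f=grab_frame("scene"); X=cloud(f); P=X.reshape(-1,3); P=P[~np.isnan(P[:,0])]; L=np.c_[(P[:,:2]-c)@ex,(P[:,:2]-c)@ey,P[:,2]]
fw=L[(L[:,2]>.055)&(L[:,2]<.08)&(L[:,1]<-.02)&(L[:,1]>-.075)&(abs(L[:,0])<.1)]
print("lid front wall y",len(fw),np.median(fw[:,1]),np.polyfit(fw[:,0],fw[:,1],1))
l=L[(L[:,2]>.038)&(L[:,2]<.051)&(L[:,1]<-.05)&(L[:,1]>-.08)&(abs(L[:,0])<.07)]
print("lip",len(l),np.percentile(l,[3,50,97],axis=0).round(4))
st=L[(L[:,1]<-.08)&(L[:,1]>-.2)&(abs(L[:,0])<.03)&(L[:,2]>.025)&(L[:,2]<.06)]
print("steel",len(st),np.percentile(st,[2,50,98],axis=0).round(4))
cr=f["pixels"][110:260,250:420]; cv2.imwrite("pics/crop4.png",cv2.resize(cr,None,fx=4,fy=4)[...,::-1])
E
```

```text
[ 0.4614 -0.039   0.0476] [ 3.1405e+00 -3.0000e-04  1.2705e+00]
lid front wall y 328 -0.04331286145482256 [ 0.00094275 -0.04325051]
lip 79 [[-0.0313 -0.0602  0.0435]
 [ 0.0029 -0.0561  0.0477]
 [ 0.0332 -0.0506  0.0504]]
steel 139 [[-0.0118 -0.1985  0.0367]
 [ 0.0062 -0.1286  0.041 ]
 [ 0.0226 -0.0998  0.0477]]
```

View pics/crop4.png

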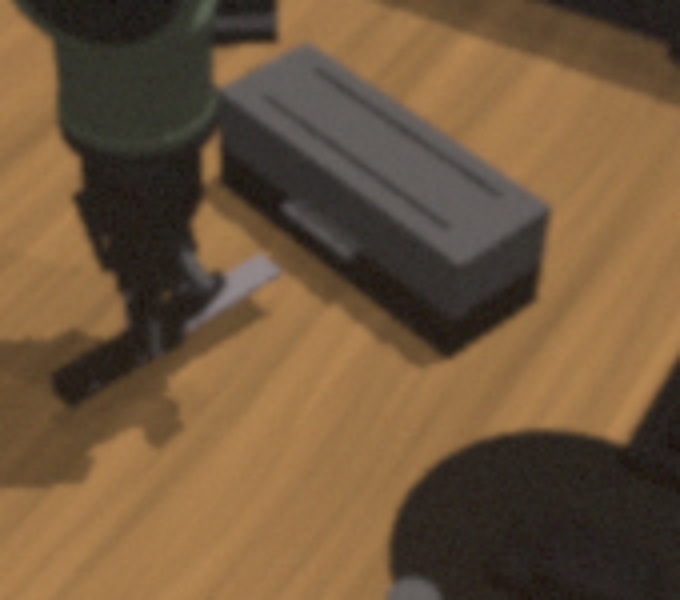

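The crop shows the blade tip (275,268) pointing at the lip (320,225). I correct the height slightly and then insert.

Request:
play_rows:
  plan:
    - [[0, 0, 0.065], [0, 0, 0], 1]
    - [[0, 0, 0], [0, 0, 0], 1]
    - [[0.4, 0, 0], [0, 0, 0], 1]
    - [[0.4, 0, 0], [0, 0, 0], 1]
    - [[0.4, 0, 0], [0, 0, 0], 1]
    - [[0.2, 0, 0], [0, 0, 0], 1]
    - [[0, 0, 0], [0, 0, 0], 1]

```text
clock: 14.55
position: [0.4712, -0.005, 0.0449]
tool_rot: [-3.142, -0.0, 1.272]
force: [-0.9, -0.1, -0.7]
grip_width: 0.0191
finger_force: 98.3
```

Request:
play_rows:
  plan:
    - [[0.3, 0, -0.02], [0, 0, 0], 1]
    - [[0.3, 0, 0], [0, 0, 0], 1]
    - [[0, 0, 0], [0, 0, 0], 1]

```text
clock: 14.92
position: [0.4758, 0.0096, 0.0454]
tool_rot: [3.141, -0.0, 1.272]
force: [0.6, -0.5, -0.1]
grip_width: 0.0193
finger_force: 98.3
```

Request:
play_rows:
  plan:
    - [[0, 0, -0.1], [0, 0, 0], 1]
    - [[0.02, 0, -0.38], [0, 0, 0], 1]
    - [[0.057, 0, -0.376], [0, 0, 0], 1]
    - [[0.094, 0, -0.368], [0, 0, 0], 1]
    - [[0.13, 0, -0.357], [0, 0, 0], 1]
    - [[0.165, 0, -0.342], [0, 0, 0], 1]
    - [[0, 0, 0], [0, 0, 0], 1]

```text
clock: 15.8
position: [0.4796, 0.0205, 0.0942]
tool_rot: [3.14, -0.001, 1.271]
force: [-0.1, -0.4, -1.4]
grip_width: 0.0195
finger_force: 98.3
```

```bash
cat >> h.py <<'E'
C0=np.array([.5229,.1576]); A0=np.radians(72.4); EY=np.array([np.cos(A0),np.sin(A0)]); EX=np.array([EY[1],-EY[0]])
def case_pts(f):
    P=cloud(f).reshape(-1,3); P=P[~np.isnan(P[:,0])]
    return np.c_[(P[:,:2]-C0)@EX,(P[:,:2]-C0)@EY,P[:,2]]
def lidangle(f):
    L=case_pts(f); best=(0,0)
    m=L[(abs(L[:,0])<.115)&(L[:,2]>.06)&(L[:,1]>-.06)&(L[:,1]<.2)]
    for th in np.arange(0,2.2,.01):
        y,z=m[:,1]-.045,m[:,2]-.04
        r=-y*np.cos(th)+z*np.sin(th); h=y*np.sin(th)+z*np.cos(th)
        n=((abs(h-.053)<.003)&(r>0)&(r<.09)).sum()+((abs(r-.089)<.003)&(h>0)&(h<.052)).sum()
        if n>best[0]: best=(n,th)
    return best
def tip():
    s=bot.observe(); R=Ro.from_euler("xyz",s["tool_rot"]).as_matrix(); p=s["position"]+R@np.array([.105,0,.0095])
    return np.r_[(p[:2]-C0)@EX,(p[:2]-C0)@EY,p[2]]
E
python3 - <<'E'
from h import *
for c in ["scene","side"]:
    f=grab_frame(c); print(c,lidangle(f))
save(f,"side5.png"); print(tip())
E
```

```text
scene (np.int64(1572), np.float64(0.52))
side (np.int64(3420), np.float64(0.51))
[-0.00096387 -0.03921739  0.08401961]
```

Request:
play_rows:
  plan:
    - [[0.199, 0, -0.324], [0, 0, 0], 1]
    - [[0.23, 0, -0.302], [0, 0, 0], 1]
    - [[0.259, 0, -0.278], [0, 0, 0], 1]
    - [[0.286, 0, -0.251], [0, 0, 0], 1]
    - [[0.309, 0, -0.221], [0, 0, 0], 1]
    - [[0.329, 0, -0.189], [0, 0, 0], 1]
    - [[0, 0, 0], [0, 0, 0], 1]

```text
clock: 16.77
position: [0.4913, 0.0594, 0.1329]
tool_rot: [3.141, -0.001, 1.272]
force: [0.2, -1.0, -0.1]
grip_width: 0.0193
finger_force: 98.4
```

```bash
python3 - <<'E'
from h import *
for c in ["scene","side"]:
    f=grab_frame(c); print(c,lidangle(f))
print(tip(),bot.observe()["force"])
E
```

```text
scene (np.int64(893), np.float64(1.07))
side (np.int64(3285), np.float64(1.09))
[-0.0013607   0.00091596  0.12301487] [-0.71000264 -0.05725966 -0.70094216]
```

Request:
play_rows:
  plan:
    - [[0.347, 0, -0.155], [0, 0, 0], 1]
    - [[0.36, 0, -0.12], [0, 0, 0], 1]
    - [[0.371, 0, -0.083], [0, 0, 0], 1]
    - [[0.377, 0, -0.045], [0, 0, 0], 1]
    - [[0.379, 0, -0.008], [0, 0, 0], 1]
    - [[0.378, 0, 0.03], [0, 0, 0], 1]
    - [[0.374, 0, 0.068], [0, 0, 0], 1]
    - [[0.365, 0, 0.105], [0, 0, 0], 1]
    - [[0.354, 0, 0.14], [0, 0, 0], 1]
    - [[0, 0, 0], [0, 0, 0], 1]
    - [[0, 0, 0], [0, 0, 0], 1]

```text
clock: 18.25
position: [0.5152, 0.1372, 0.1343]
tool_rot: [-3.141, 0.0, 1.271]
force: [-0.5, 0.8, 0.0]
grip_width: 0.0191
finger_force: 98.7
```

```bash
python3 - <<'E'
from h import *
f=grab_frame("scene"); save(f,"scene6.png"); print(tip(),bot.observe()["force"])
L=case_pts(f)
# inner roof / rim of lid seen from front
m=L[(abs(L[:,0])<.12)&(L[:,1]>.03)&(L[:,1]<.2)&(L[:,2]>.05)]
y,z=m[:,1]-.045,m[:,2]-.04
for th in np.arange(1.5,2.15,.05):
    r=-y*np.cos(th)+z*np.sin(th); h=y*np.sin(th)+z*np.cos(th)
    print(round(th,2),((abs(h-.048)<.004)&(r>0)&(r<.09)).sum())
f=grab_frame("side"); save(f,"side6.png"); print(lidangle(f))
i=np.hstack([grab_frame("scene")["pixels"][80:280,240:440],f["pixels"][140:340,200:400]]); cv2.imwrite("pics/c6.png",cv2.resize(i,None,fx=2,fy=2)[...,::-1])
E
```

```text
[-0.00176386  0.08318746  0.12483121] [ 0.14302392 -0.16181775 -0.95514065]
1.5 106
1.55 92
1.6 36
1.65 32
1.7 29
1.75 33
1.8 37
1.85 39
1.9 73
1.95 165
2.0 373
2.05 482
2.1 374
(np.int64(1781), np.float64(1.98))
```

View pics/c6.png

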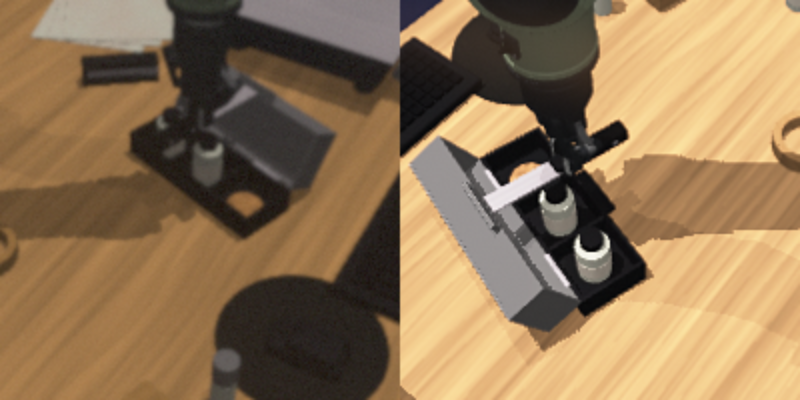

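The lid is fully back at about 2.0 rad and both bottles are standing. The cork pad is in the +x cell, at left-crop (243,203) and right-crop (525,172). Next I back the blade out and lay it down in front of the case.

Request:
play_rows:
  plan:
    - [[-0.6, 0, 0], [0, 0, 0], 1]
    - [[-1, 0, 0], [0, 0, 0], 1]
    - [[-1, 0, 0], [0, 0, 0], 1]
    - [[-1, 0, 0], [0, 0, 0], 1]
    - [[-1, 0, 0], [0, 0, 0], 1]
    - [[-1, 0, 0], [0, 0, 0], 1]
    - [[-1, 0, 0], [0, 0, 0], 1]
    - [[-1, 0, 0], [0, 0, 0], 1]
    - [[-0.5, 0, 1], [0, 0, 0], 1]
    - [[0, 0, 1], [0, 0, 0], 1]
    - [[0, 0, 1], [0, 0, 0], 1]
    - [[0, 0, 0.8], [0, 0, 0], 1]
    - [[0, 0, 0.4], [0, 0, 0], 1]
    - [[0, 0, 0.2], [0, 0, 0], 1]
    - [[0, 0, 0], [0, 0, 0], 1]

```text
clock: 20.27
position: [0.4555, -0.0562, 0.0246]
tool_rot: [3.141, 0.0, 1.271]
force: [-0.7, 0.5, 0.4]
grip_width: 0.0195
finger_force: 98.7
```

Request:
play_rows:
  plan:
    - [[0, 0, 0.1], [0, 0, 0], 1]
    - [[0, 0, 0.08], [0, 0, 0], 1]
    - [[0, 0, 0], [0, 0, 0], 1]
    - [[0, 0, 0], [0, 0, 0], 1]

```text
clock: 20.78
position: [0.4555, -0.056, 0.0199]
tool_rot: [3.142, -0.0, 1.271]
force: [0.1, 0.4, -0.4]
grip_width: 0.0193
finger_force: 98.7
```

Request:
play_rows:
  plan:
    - [[0, 0, 0], [0, 0, 0], 0]
    - [[0, 0, 0], [0, 0, 0], -0.4]
    - [[0, 0, 0], [0, 0, 0], -0.4]
    - [[0, 0, 0], [0, 0, 0], -0.4]
    - [[0, 0, -0.5], [0, 0, 0], -0.4]
    - [[0, 0, -1], [0, 0, 0], -1]
    - [[0, 0, -1], [0, 0, 0], -1]
    - [[0, 0, -1], [0, 0, 0], -1]
    - [[0, 0, -1], [0, 0, 0], -1]
    - [[0, 0, -1], [0, 0, 0], -1]
    - [[0, 0, -0.5], [0, 0, 0], -1]

```text
clock: 22.15
position: [0.4557, -0.0561, 0.1715]
tool_rot: [3.14, -0.0, 1.271]
force: [0.7, -0.1, -0.0]
grip_width: 0.0852
finger_force: 0.0
```

```bash
python3 - <<'E'
from h import *
for c in ["scene","side"]:
    f=grab_frame(c); X=cloud(f)
    p=X[regions_of("blade",c)[0]["mask"]]; print("blade z",np.nanpercentile(p[:,2],[2,50,98]).round(3),np.nanmedian(p,0).round(3))
    for b in regions_of("bottle",c)[:4]:
        p=X[b["mask"]]; t=p[(p[:,2]>.07)]
        if len(t): print("bot",round(b["p"],2),t.mean(0).round(4))
    d=X.reshape(-1,3); d=d[(d[:,2]>.02)&(d[:,2]<.07)&(np.hypot(d[:,0]-.49,d[:,1]+.37)<.13)&(np.hypot(d[:,0]-.49,d[:,1]+.37)>.035)]
    print("near",len(d)); 
    if len(d): i=np.argmin(np.hypot(d[:,0]-.49,d[:,1]+.37)); print(d[i])
    # cork pad
    L=case_pts(f); col=f["pixels"].reshape(-1,3)[~np.isnan(X.reshape(-1,3)[:,0])].astype(int)
    k=(abs(L[:,0]-.08)<.036)&(abs(L[:,1])<.038)&(L[:,2]<.02)&(col[:,0]>col[:,2]+40); print("pad",k.sum(),L[k].min(0).round(4),L[k].max(0).round(4))
    k=(L[:,2]>.07)&(L[:,2]<.09)&(abs(L[:,1])<.03)
    for x in (-.08,0): q=L[k&(abs(L[:,0]-x)<.03)]; print("ink cap",q.mean(0).round(4))
    if c=="side": print(lidangle(f))
E
```

```text
blade z [0.    0.015 0.024] [ 0.459 -0.05   0.015]
bot 0.59 [ 0.4928 -0.3716  0.0764]
near 26
[ 0.6126768  -0.38532377  0.02161652]
pad 141 [ 0.0521 -0.0134  0.0049] [0.0992 0.0302 0.0132]
ink cap [-0.0762 -0.0016  0.0799]
ink cap [ 0.0034 -0.0019  0.0803]
blade z [0.001 0.014 0.024] [ 0.456 -0.044  0.014]
bot 0.56 [ 0.4887 -0.3654  0.0774]
near 0
pad 239 [ 0.06   -0.0269  0.0032] [0.1088 0.0257 0.0132]
ink cap [-0.0822  0.0005  0.0803]
ink cap [-0.0026  0.0005  0.0801]
(np.int64(1749), np.float64(1.98))
```

Request:
play_rows:
  plan:
    - [[-0.967, 0.42, 0], [0, 0, 0], -1]
    - [[-0.967, 0.42, 0], [0, 0, 0], -1]
    - [[-0.967, 0.42, 0], [0, 0, 0], -1]
    - [[-0.967, 0.42, 0], [0, 0, 0], -1]
    - [[-0.967, 0.42, 0], [0, 0, 0], -1]
    - [[-0.967, 0.42, 0], [0, 0, 0], -1]
    - [[-0.967, 0.42, 0], [0, 0, 0], -1]
    - [[-0.967, 0.42, 0], [0, 0, 0], -1]
    - [[-0.967, 0.42, 0], [0, 0, 0], -1]
    - [[-0.967, 0.42, 0], [0, 0, 0], -1]
    - [[-0.967, 0.42, 0], [0, 0, 0], -1]
    - [[-0.967, 0.42, 0], [0, 0, 0], -1]
    - [[0, 0, 0], [0, 0, 0], -1]

```text
clock: 24.08
position: [0.4894, -0.3719, 0.1685]
tool_rot: [-3.14, 0.0, 1.269]
force: [-0.5, 0.6, -0.0]
grip_width: 0.0854
finger_force: 0.0
```

```bash
python3 - <<'E'
from h import *
s=bot.observe(); R=Ro.from_euler("xyz",s["tool_rot"]).as_matrix(); T=s["position"]; print(T,s["tool_rot"])
f=grab_frame("wrist"); save(f,"wrist7.png"); X=cloud(f)
for b in regions_of("bottle","wrist")[:2]:
    p=X[b["mask"]]; t=p[(p[:,2]>.072)&(p[:,2]<.085)]; print(b["p"],b["box"],len(t))
    if len(t): print(t.mean(0).round(4),cv2.minEnclosingCircle((t[:,:2]*1000).astype(np.float32)),((t.mean(0)-T)@R/.025).round(2))
E
```

```text
[ 0.48939111 -0.37186993  0.16845005] [-3.14003701e+00  9.88886015e-05  1.26860221e+00]
0.85 [294.1, 162.8, 343.9, 227.2] 1020
[ 0.4912 -0.3694  0.0751] ((491.0536193847656, -370.1167297363281), 14.045534133911133) [0.12 0.05 3.73]
```

Request:
play_rows:
  plan:
    - [[0.1, 0.05, 0], [0, 0, 0], -1]
    - [[0, 0, 1], [0, 0, 0], -1]
    - [[0, 0, 1], [0, 0, 0], -1]
    - [[0, 0, 1], [0, 0, 0], -1]
    - [[0, 0, 1], [0, 0, 0], -1]
    - [[0, 0, 0.8], [0, 0, 0], -1]
    - [[0, 0, 0], [0, 0, 0], -1]
    - [[0, 0, 0], [0, 0, 0], -0.2]
    - [[0, 0, 0], [0, 0, 0], 0.2]
    - [[0, 0, 0], [0, 0, 0], 1]
    - [[0, 0, 0], [0, 0, 0], 1]
    - [[0, 0, 0], [0, 0, 0], 1]
    - [[0, 0, 0], [0, 0, 0], 1]
    - [[0, 0, 0], [0, 0, 0], 1]
  newtons: 40

```text
clock: 25.92
position: [0.4924, -0.3686, 0.0509]
tool_rot: [3.14, 0.0, 1.271]
force: [-1.7, 0.6, 9.0]
grip_width: 0.0406
finger_force: 39.6
```

Request:
play_rows:
  plan:
    - [[0, 0, -0.4], [0, 0, 0], 1]
    - [[0, 0, -1], [0, 0, 0], 1]
    - [[0, 0, -1], [0, 0, 0], 1]
    - [[0, 0, -1], [0, 0, 0], 1]
    - [[0, 0, -1], [0, 0, 0], 1]
    - [[0, 0, -1], [0, 0, 0], 1]
    - [[0.6, 0, -0.6], [0, 0, 0], 1]
    - [[1, -0.1, 0], [0, 0, 0], 1]
    - [[1, -0.1, 0], [0, 0, 0], 1]
    - [[1, -0.1, 0], [0, 0, 0], 1]
    - [[1, -0.1, 0], [0, 0, 0], 1]
    - [[1, -0.1, 0], [0, 0, 0], 1]
    - [[1, -0.1, 0], [0, 0, 0], 1]
    - [[1, -0.1, 0], [0, 0, 0], 1]
    - [[1, -0.1, 0], [0, 0, 0], 1]
    - [[1, -0.1, 0], [0, 0, 0], 1]
    - [[1, -0.1, 0], [0, 0, 0], 1]
    - [[1, -0.1, 0], [0, 0, 0], 1]
    - [[1, -0.1, 0], [0, 0, 0], 1]

```text
clock: 28.3
position: [0.5563, -0.0566, 0.2]
tool_rot: [-3.141, -0.0, 1.272]
force: [-0.2, 0.2, -1.8]
grip_width: 0.0408
finger_force: 40.6
```

Request:
play_rows:
  plan:
    - [[0.6, -0.1, 0], [0, 0, 0], 1]
    - [[1, -0.1, 0], [0, 0, 0], 1]
    - [[1, -0.1, 0], [0, 0, 0], 1]
    - [[1, -0.1, 0], [0, 0, 0], 1]
    - [[0.6, -0.1, 0], [0, 0, 0], 1]
    - [[0, 0, 0], [0, 0, 1], 1]
    - [[0, 0, 0], [0, 0, 1], 1]
    - [[0, 0, 0], [0, 0, 1], 1]
    - [[0, 0, 0], [0, 0, 1], 1]
    - [[0, 0, 0], [0, 0, 1], 1]
    - [[0, 0, 0], [0, 0, 1], 1]
    - [[0, 0, 0], [0, 0, 1], 1]
    - [[0, 0, 0], [0, 0, 1], 1]
    - [[0, 0, 0], [0, 0, 1], 1]
    - [[0, 0, 0], [0, 0, 1], 1]
    - [[0, 0, 0], [0, 0, 0.5], 1]
    - [[0, 0, 0], [0, 0, 0], 1]

```text
clock: 30.42
position: [0.5754, 0.0454, 0.1999]
tool_rot: [3.141, 0.0, -0.304]
force: [-0.1, 0.2, -0.4]
grip_width: 0.0406
finger_force: 40.7
```

```bash
python3 - <<'E'
from h import *
s=bot.observe(); R=Ro.from_euler("xyz",s["tool_rot"]).as_matrix(); T=s["position"]; print(T.round(4),s["tool_rot"].round(3))
print("finger_force",s["finger_force"])
pad=np.r_[C0+.08*EX,0.058]; print("to pad (units)",((pad-T)@R/.025).round(2))
for c in ["scene","side"]:
    f=grab_frame(c); X=cloud(f)
    for b in regions_of("bottle",c)[:4]:
        p=X[b["mask"]]; p=p[~np.isnan(p[:,0])]
        print(c,round(b["p"],2),np.median(p,0).round(3),np.percentile(p[:,2],[2,98]).round(3))
E
```

```text
[0.5754 0.0454 0.1999] [ 3.141  0.    -0.304]
finger_force 40.67386956419796
to pad (units) [-0.15 -3.65  5.67]
scene 0.87 [0.584 0.036 0.192] [0.154 0.228]
side 0.85 [0.562 0.055 0.199] [0.151 0.228]
```

Request:
play_rows:
  plan:
    - [[-0.05, -0.9, 0], [0, 0, 0], 1]
    - [[-0.05, -0.9, 0], [0, 0, 0], 1]
    - [[-0.05, -0.9, 0], [0, 0, 0], 1]
    - [[0, -0.9, 0], [0, 0, 0], 1]
    - [[0, 0, 0.5], [0, 0, 0], 1]
    - [[0, 0, 0.8], [0, 0, 0], 1]
    - [[0, 0, 0.8], [0, 0, 0], 1]
    - [[0, 0, 0], [0, 0, 0], 1]
    - [[0, 0, 0], [0, 0, 0], 1]

```text
clock: 31.75
position: [0.5992, 0.1323, 0.1478]
tool_rot: [-3.142, -0.0, -0.304]
force: [0.4, 0.3, -0.8]
grip_width: 0.0407
finger_force: 40.6
```

```bash
python3 - <<'E'
from h import *
s=bot.observe(); R=Ro.from_euler("xyz",s["tool_rot"]).as_matrix(); T=s["position"]; print(T.round(4),s["tool_rot"].round(3))
pad=np.r_[C0+.08*EX,0.058]; print("to pad (units)",((pad-T)@R/.025).round(2))
I=[]
for c in ["scene","side"]:
    f=grab_frame(c); L=case_pts(f)
    q=L[(abs(L[:,0]-.08)<.035)&(abs(L[:,1])<.04)&(L[:,2]>.078)&(L[:,2]<.125)]
    print(c,len(q),q.mean(0).round(3),"body x",np.percentile(q[:,0],[2,98]).round(4))
    m=f["pixels"][80:280,250:450] if c=="scene" else f["pixels"][140:340,200:400]
    I.append(m)
cv2.imwrite("pics/c8.png",cv2.resize(np.hstack(I),None,fx=2,fy=2)[...,::-1])
E
```

```text
[0.5992 0.1323 0.1478] [-3.142 -0.    -0.304]
to pad (units) [-0.02 -0.04  3.59]
scene 109 [ 0.089 -0.012  0.112] body x [0.0693 0.099 ]
side 109 [0.063 0.005 0.112] body x [0.0561 0.0787]
```

View pics/c8.png

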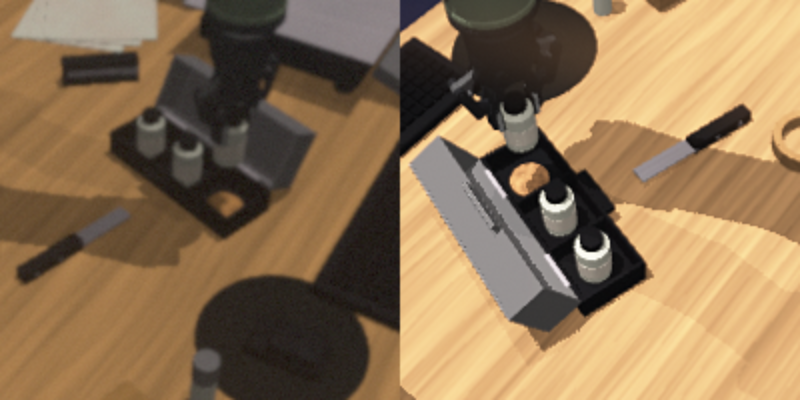

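The held bottle hangs over the cork pad (left crop (228,200), right crop (530,180)) and everything else is in place. Lowering it now.

Request:
play_rows:
  plan:
    - [[0, -0.04, 0.8], [0, 0, 0], 1]
    - [[0, 0, 0.8], [0, 0, 0], 1]
    - [[0, 0, 0.8], [0, 0, 0], 1]
    - [[0, 0, 0.5], [0, 0, 0], 1]
    - [[0, 0, 0.3], [0, 0, 0], 1]
    - [[0, 0, 0.15], [0, 0, 0], 1]
    - [[0, 0, 0.1], [0, 0, 0], 1]
    - [[0, 0, 0], [0, 0, 0], 1]
    - [[0, 0, 0], [0, 0, 0], 1]

```text
clock: 32.98
position: [0.5994, 0.1334, 0.0614]
tool_rot: [-3.141, -0.0, -0.304]
force: [0.7, -0.8, -1.5]
grip_width: 0.0406
finger_force: 40.7
```

Request:
play_rows:
  plan:
    - [[0, 0, 0.08], [0, 0, 0], 1]
    - [[0, 0, 0.06], [0, 0, 0], 1]
    - [[0, 0, 0], [0, 0, 0], 1]
    - [[0, 0, 0], [0, 0, 0], 1]

```text
clock: 33.48
position: [0.5995, 0.1334, 0.0579]
tool_rot: [-3.141, -0.0, -0.304]
force: [-1.9, -0.8, 7.1]
grip_width: 0.0407
finger_force: 41.3
```

Request:
play_rows:
  plan:
    - [[0, 0, 0], [0, 0, 0], 0]
    - [[0, 0, 0], [0, 0, 0], -0.1]
    - [[0, 0, 0], [0, 0, 0], -0.2]
    - [[0, 0, 0], [0, 0, 0], -0.25]
    - [[0, 0, 0], [0, 0, 0], -0.25]
    - [[0, 0, 0], [0, 0, 0], -0.25]

```text
clock: 34.22
position: [0.5993, 0.1334, 0.0576]
tool_rot: [3.142, 0.0, -0.304]
force: [0.1, -0.2, -0.1]
grip_width: 0.0535
finger_force: 0.0
```

Released. Going straight up.

Request:
play_rows:
  plan:
    - [[0, 0, -0.4], [0, 0, 0], -0.25]
    - [[0, 0, -0.8], [0, 0, 0], -0.25]
    - [[0, 0, -0.8], [0, 0, 0], -0.25]
    - [[0, 0, -1], [0, 0, 0], -0.25]
    - [[0, 0, -1], [0, 0, 0], -0.25]
    - [[0, 0, -1], [0, 0, 0], -0.25]
    - [[0, 0, -1], [0, 0, 0], -0.25]
    - [[0, 0, 0], [0, 0, 0], -0.25]
    - [[0, 0, 0], [0, 0, 0], -0.25]

```text
clock: 35.35
position: [0.5991, 0.1334, 0.2079]
tool_rot: [-3.141, -0.0, -0.304]
force: [-0.2, -0.4, 0.3]
grip_width: 0.0535
finger_force: 0.0
```

```bash
python3 - <<'E'
from h import *
I=[]
for c in ["scene","side"]:
    f=grab_frame(c); L=case_pts(f); X=cloud(f)
    for x in (-.08,0,.08):
        q=L[(L[:,2]>.074)&(L[:,2]<.092)&(abs(L[:,1])<.03)&(abs(L[:,0]-x)<.03)]; print(c,x,len(q),q.mean(0).round(4))
    p=X[regions_of("blade",c)[0]["mask"]]; print("blade",np.nanmedian(p,0).round(3),np.nanpercentile(p[:,2],[2,98]).round(3))
    if c=="side": print(lidangle(f))
    I.append(f["pixels"][80:280,250:450] if c=="scene" else f["pixels"][140:340,200:400])
cv2.imwrite("pics/c9.png",cv2.resize(np.hstack(I),None,fx=2,fy=2)[...,::-1])
E
```

```text
scene -0.08 67 [-0.0771 -0.0011  0.0813]
scene 0 69 [ 0.0027 -0.0009  0.0815]
scene 0.08 82 [ 0.0805 -0.0011  0.0831]
blade [ 0.457 -0.062  0.015] [0.002 0.024]
side -0.08 118 [-0.0816  0.0001  0.081 ]
side 0 108 [-0.0019  0.0003  0.0808]
side 0.08 99 [0.0753 0.0007 0.0827]
blade [ 0.456 -0.041  0.015] [0.008 0.024]
(np.int64(1762), np.float64(1.98))
```

View pics/c9.png

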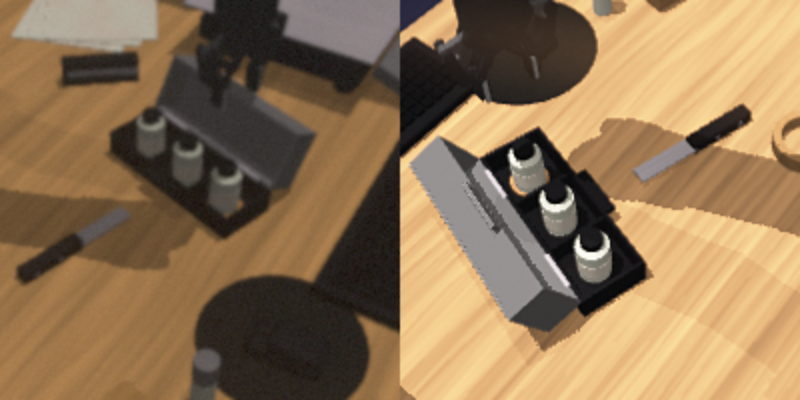

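All three bottles stand in their cells, with the loose one on the pad at left-crop (225,190). The lid is open and the blade lies flat, so I hand in.

```bash
python3 -c "
from workcell import bot
print(bot.job_done())"
```

```text
the job is handed in; nothing more can be done
None
```

The job is handed in, with no verdict returned. The last pictures show the lid levered fully open with the blade (about 1.98 rad), the blade flat on the desk, the loose bottle upright on the pad in its cell, and the other two bottles still standing.

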